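Stand the nut driver in the clear socket

ROBOT

A 6-joint arm with a two-finger parallel gripper is mounted at the origin on the work surface. World frame = base frame: x ahead of the robot, y to its left, z up, the work surface at z = 0. Lengths are in mm, angles in rad, forces in N, time in s.
With the tool pointing down it reaches from about 350 to 775 mm from the base axis. Payload 7.3 kg.
Tool frame: the origin (TCP) lies on the centre line of the jaws, within the pads' length; the fingertips stand 17 mm ahead of it and the grasp point (between the pads) lies 2 mm behind it; z points along the fingers, y is the line along which they close (so a half turn about z gives the same grasp; the last joint's range is limited). The gripper opens to 92 mm and grips with 3 to 60 N. Pads are 19 mm wide; open, the fingers measure 130 mm over their backs; the gripper's body (75 mm by 190 mm) begins 47 mm behind the grasp point.
Start: joints at [1.192, 0.342, 1.524, -0, 1.275, -0.146], TCP at [121.102, 510.86, 243.741] pointing down, gripper open.
Joint ranges: [-2.53, 2.53], [-0.77, 2.02], [0.04, 2.7], [-1, 4.14], [0.28, 2.66], [-3.11, 3.11]. Speed limits (rad/s): [2.57, 2.57, 3.14, 3.14, 3.14, 3.14].

INTERFACE

Orientations are given as [roll, pitch, yaw] about the fixed x, y, z axes, in that order (R = Rz(yaw) Ry(pitch) Rx(roll)).
In Python, from plant import bot gives the robot as it stands. The module is installed in compiled form; this text tells all that it offers.
- The arm moves only by the shell command python3 -m pendant 'ROWS'. ROWS is JSON, a list of rows, each a list of 3 entries, a list of its own where there are three numbers: the shift along the world's x, y, z as a fraction of full scale, then the turn, a rotation vector about the world's x, y, z as a fraction of full scale, then the opening, from -1 (shut) to 1 (fully open), so that 0 is half open. In form: [[[tx, ty, tz], [rx, ry, rz], claw], ...]. A call has exactly 10 rows; each row shifts and turns the commanded pose from where the row before left it; what a row does not reach is not made up. Full scale, the value 1, is 30 mm for a shift and 0.12 rad for a turn. A row lasts 1/12 s, in which the tool goes at most 41.7 mm and 7.16 degrees, less where a joint would pass 70% of its speed; a pose out of reach is approached as far as the arm can. A call with a number of a shift or a turn outside -1 to 1 is refused whole. A call with a gripper value outside its range is refused whole. The fingers move at their own pace and stop on an object; the grip force is fixed at half the most. Time passes only in rows, so rows that do not move let the fingers close, or fill a call up. It gives the time, the measured TCP pose, the force, the opening and the grip force at its end, in the units of the state.
- bot.get_obs(): the state, without advancing time (a new reading comes with each control period).
- bot.capture(name): name is "side" or "top" or "wrist"; returns the picture (420x560x3 uint8, blue, green, red); there is no depth.
- bot.camera_params(name): a dict with "fovy" (degrees; the focal length in pixels is half the picture's height over the tangent of half this angle, whatever the lens; pixels are square), "cx", "cy" (the principal point, pixels), "camera_from_world" (4x4, takes a point from world to camera coordinates). Camera axes: x right, y down, z forward; pixel columns grow to the right and rows downward; lengths in mm; the calibration is good to about 2 mm. A picture is of the moment at which its call begins: read the wrist's pose just before it. camera_params takes no time and is no camera call; for the wrist camera it gives the pose at the moment of the call.
- bot.close_job(): hands the job in; it is judged then, once.
The state is a dict: "time": time; "joint_positions": joint angles; "dq": joint speeds; "tau": joint torques, N m; "tool_pos": TCP position; "tcp_rot": TCP orientation; "contact_force": force on the tool from outside, world axes, zero at the start; "moment": the same for the moment, N m; "grip_width": finger opening in mm; "finger_force": force on a finger pad.
Only numpy, scipy, OpenCV 4.12 (cv2) and the standard library are available. Lean on these libraries where they do the work, as an engineer would, in place of code of your own. Each camera call takes 0.05 s, during which the arm holds its last target. There are 200 camera calls.

TASK

Slide the loose cover plate right back onto the rear deck of the storage case and leave it lying there, then take out the nut driver lying in one of the case's two cradles and stand it, shank down, fully home in the bench stand. Only one of the stand's two free sockets takes it: the other is blocked deep down, out of sight, so try by feel and change over if it stops short. Leave the pen in its cradle and the other things on the bench where they are.

Things in the scene. Friction and masses are not known exactly. Their poses are not given: they have to be found in the camera images.
- case: Grey storage case fixed to the bench, 240 x 200 mm (x, y), side walls 111 mm high, 10 mm thick. Origin: centre of its underside; x runs from the low front wall (70 mm high) to the solid rear deck. Open well from x = -114 to +5 mm, divider 56 mm high at y = 0. Two cradles in it. Ridges along the side walls and a back stop at x = 117 mm (tops at 117 mm) guide the cover, 2 mm play.
- case_deck (a point): Centre of the case's solid rear deck (x = 62.5 mm in the case), 111 mm above the bench; the deck is 112 mm long (x) and the cover slides onto it from the front. Axes as the case's.
- cradle_l (a point): Foot of the cradle at the case's y = +45 mm: x = -8 mm, 20 mm above the bench. It holds a tool leaning at 45 degrees in the case's x-z plane, upper end towards the low front wall (-x). A slab 18 mm wide under the tool carries it from 28 to 76 mm from the foot, and low ribs 33 mm wide overall from 30 to 60 mm stop it rolling; higher up the tool is free all round.
- cradle_r (a point): Foot of the other cradle, at the case's y = -45 mm; the same in every way as cradle_l.
- cover_tab (a point): Middle of the tab on the loose aluminium cover (0.2 to 0.42 kg), a plate 125 (x) x 190 x 5 mm lying on the case over the well. Tab: 60 mm wide (y), 5 mm thick, 17 mm above the plate, 7.5 mm behind its front edge; this point 125 mm above the bench, tab top 133 mm. Pushed along the case's +x it slides some 100 mm to the back stop, this point then at x = -0.5 mm in the case. Axes as the case's.
- driver_grip (a point): Nut driver, 112 mm long, 64 to 104 g: steel shank 9 mm thick, 50 mm long, tip slightly tapered; plain black handle 22 mm thick, 62 mm long. This point: on its axis in the upper handle, 98 mm from the tip, 14 mm below the flat top; z axis from tip to handle top. Starts leaning at 45 degrees in one cradle, tip at the foot. It balances about 65 mm from the tip.
- driver_tip (a point): Centre of the driver's shank tip, on its axis; z axis along the driver towards the handle.
- pen_mid (a point): Middle of the grey flux pen in the other cradle: 106 mm long, 22 mm thick for the lower 76 mm, then a 14 mm thick black cap; told from the driver by its thick lower end and thin upper end. z axis along it, upwards. Stays there.
- stand: Wooden bench stand fixed to the bench, 120 x 130 mm (x, y), 60 mm high; origin at the centre of its underside. Two free sockets in the row at x = -28 mm. In the row behind, at x = +35 mm and y = -32, 0, +32 mm, fixed slim tools up to 16 mm thick stand up to 110 mm above the bench.
- socket_a (a point): Centre of the mouth of one free socket (stand's x = -28, y = +32 mm), 60 mm above the bench: vertical hole, 12 mm diameter, with a 3 mm chamfer. In the clear socket the driver goes in 50 mm until the handle's shoulder sits on the stand's top (tip 10 mm above the bench); in the blocked one it stops 25 mm short of that. Which one is blocked changes from run to run.
- socket_b (a point): Centre of the mouth of the other free socket (stand's x = -28, y = -32 mm); the same size as socket_a.
- spool1: Bystander: solder reel standing on its flange, 52 mm diameter, 35 mm high; origin at the centre of its underside.
- spool2: Bystander: second solder reel, same size; origin at the centre of its underside.
- flux: Bystander: small round flux jar, 40 mm diameter, 55 mm high; origin at the centre of its underside.
- tin: Bystander: flat round steel tin, 50 mm diameter, 18 mm high; origin at the centre of its underside.
- screwdriver: Bystander: ordinary screwdriver lying on the bench, 170 mm long; not the driver of this task.
- board: Bystander: small green circuit board, 70 x 50 mm, lying flat; origin at the centre of its underside.
There are look-alikes about, which are no part of the job. Of the things shaped like the part that bears cover_tab, the aluminium one is meant.

How it is judged (in metres and radians):
On the way, in this order (a step that is already met when the one before it is completed fails the run):
1. the cover plate is slid back onto the rear deck (x of cover_tab in the frame of case above -0.035 m and z of cover_tab in the frame of case above 0.115 m and angle between cover_tab's own z axis and vertical below 0.1 rad), for 0.2 s.
2. the driver is lifted out of the case (height (world z) of driver_tip above 0.08 m), for 0.1 s.
At the end, for the whole second after the job is handed in: the driver stands upright within 0.1 rad in the clear socket, tip within 6 mm of that socket's axis and less than 15 mm above the bench (home is 10 mm), at rest; the cover lies flat on the case with its tab at x > -35 mm in the case's frame (all of step 1 and z of driver_tip in the frame of stand below 0.015 m and (horizontal distance between driver_tip and socket_a below 0.006 m or horizontal distance between driver_tip and socket_b below 0.006 m) and angle between driver_grip's own z axis and vertical below 0.1 rad and linear speed of driver below 0.02 m/s and z of driver_grip in the frame of stand above 0.09 m); the robot touches nothing.
It fails at once if the pen is moved by more than 30 mm (distance of pen_mid from where it was at the start of the episode above 0.03 m).
It fails at once if another loose thing on the bench is moved by more than 30 mm (distance of any of spool1, spool2, flux, tin, screwdriver, board from where it was at the start of the episode above 0.03 m).
It also fails if it takes over 64 s, if anything falls off the work surface, if the arm or the gripper's body presses on something with over 40 N, if the wrist force passes 120 N, or if a joint passes its speed limit or range.

## Working session

There is one attempt and no reset: what is moved stays moved. The work goes in short steps, Python scripts to look and compute and a shell command to move; the robot and the scene stay as the last step left them, time stands still between calls to the robot, and variables do not carry over. Pictures are saved under pics/ and viewed, at most 10 in all, crops included, and the job is handed in when it is done.

```bash
mkdir -p pics; python3 - <<'E'
from plant import bot
import cv2,numpy as np
for n in("top","side"):
    cv2.imwrite(f"pics/{n}0.png",bot.capture(n))
    p=bot.camera_params(n);print(n,p["fovy"],p["cx"],p["cy"]);print(np.round(np.array(p["camera_from_world"]),3).tolist())
o=bot.get_obs();print(o["time"],o["tool_pos"],o["tcp_rot"],o["grip_width"])
E
```

```text
top 52.262252793879114 278.73048365822046 215.25972349757382
[[-0.099, -0.995, -0.003, -29.052], [-0.974, 0.097, -0.202, 533.542], [0.202, -0.017, -0.979, 1071.439], [0.0, 0.0, 0.0, 1.0]]
side 56.40977180319183 281.8328626815508 215.09621609665896
[[0.875, -0.484, 0.023, -490.582], [-0.263, -0.516, -0.815, 157.834], [0.406, 0.707, -0.578, 889.866], [0.0, 0.0, 0.0, 1.0]]
0.1 [120.95454813 510.52541316 243.12909972] [-3.14024216e+00 -1.88065205e-04  2.90880435e+00] 91.38304877595552
```

View pics/top0.png

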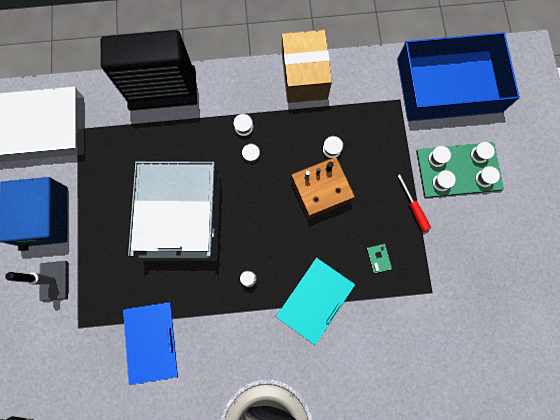

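View pics/side0.png

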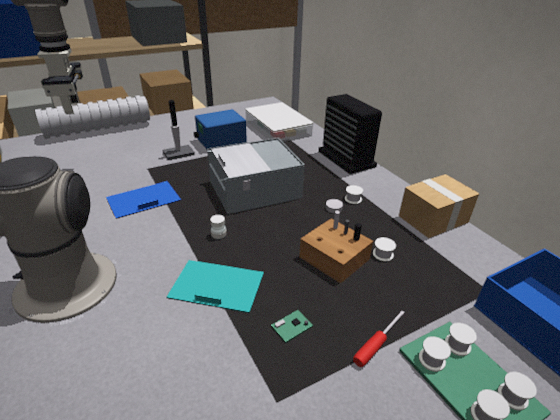

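Aluminium plate candidates in the top picture: a white-silver plate on the case at (172,228), a blue plate on the bench at (150,343), and a cyan plate on the bench at (316,300). The one on the case is bare metal, so it fits. The stand is at (323,187), with its free sockets at about (316,199) and (338,190). I'll confirm in an enlarged crop.

```bash
cat > h.py <<'E'
import numpy as np
from plant import bot
def P(n,pw):
    p=bot.camera_params(n);T=np.array(p["camera_from_world"]);f=210/np.tan(np.radians(p["fovy"]/2))
    c=T[:3,:3]@np.array(pw,float)+T[:3,3];return np.array([p["cx"]+f*c[0]/c[2],p["cy"]+f*c[1]/c[2]])
def W(n,uv,z,p=None):
    p=p or bot.camera_params(n);T=np.array(p["camera_from_world"]);f=210/np.tan(np.radians(p["fovy"]/2))
    d=T[:3,:3].T@np.array([(uv[0]-p["cx"])/f,(uv[1]-p["cy"])/f,1]);o=-T[:3,:3].T@T[:3,3]
    return o+d*(z-o[2])/d[2]
E
python3 - <<'E'
import cv2
im=cv2.imread("pics/top0.png")
a=cv2.resize(im[150:275,115:230],None,fx=4.6,fy=4.6,interpolation=cv2.INTER_CUBIC)
b=cv2.resize(im[150:225,285:360],None,fx=3.5,fy=3.5,interpolation=cv2.INTER_CUBIC)
import numpy as np
c=np.zeros((575,800,3),np.uint8);c[:a.shape[0],:a.shape[1]]=a;c[:b.shape[0],535:535+b.shape[1]]=b
cv2.imwrite("pics/crop.png",c);print(a.shape,b.shape)
E
```

```text
(575, 529, 3) (262, 262, 3)
```

View pics/crop.png

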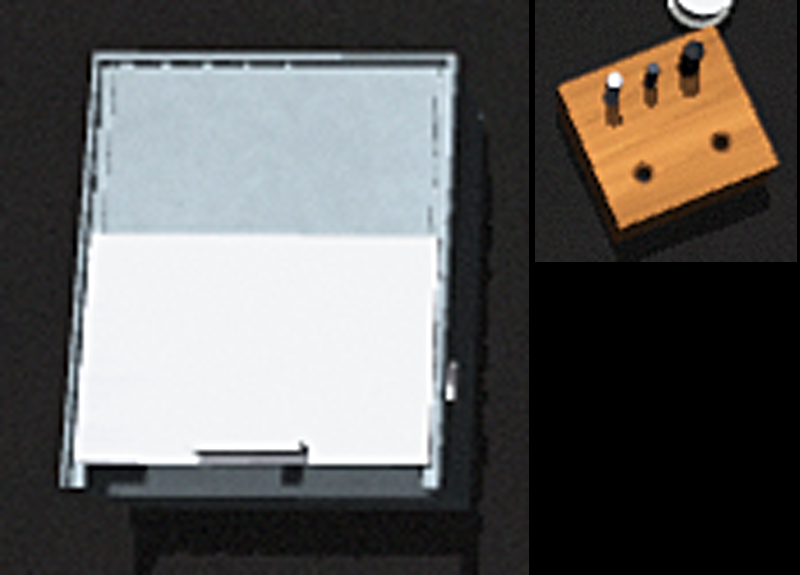

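The crop confirms that the bare aluminium plate lies on the case, with its tab at crop (252,455). The stand sockets are at crop (643,173) and (722,142).

```bash
python3 - <<'E'
from h import *
c=lambda u,v:(115+u/4.6-.4,150+v/4.6-.4)
s=lambda u,v:(285+(u-535)/3.5-.4,150+v/3.5-.4)
r=lambda a:np.round(a,1)
for z in(117,):
  C=[W("top",c(*q),z) for q in[(93,53),(457,54),(438,487),(62,487)]]
  for q in C: print("case",r(q))
  print([r(np.linalg.norm(C[i]-C[(i+1)%4])) for i in range(4)], "centre",r(sum(C)/4))
for q in[(92,234),(437,237),(432,464),(78,460)]:print("plate",r(W("top",c(*q),116)))
for q in[(196,455),(308,453)]:print("tab",r(W("top",c(*q),133)))
S=[W("top",s(*q),60) for q in[(557,88),(714,27),(780,162),(620,230)]]
for q in S: print("stand",r(q))
print(r(sum(S)/4))
for q in[(643,173),(722,142)]:print("sock",r(W("top",s(*q),60)))
E
```

```text
case [691.9 270.6 117. ]
case [671.2  69.8 117. ]
case [432.3  96.2 117. ]
case [452.1 294.5 117. ]
[np.float64(201.9), np.float64(240.3), np.float64(199.2), np.float64(241.0)] centre [561.9 182.8 117. ]
plate [588.9 274.7 116. ]
plate [568.5  87.9 116. ]
plate [445.   98.7 116. ]
plate [465.8 285.9 116. ]
tab [459.6 218.7 133. ]
tab [454.9 160.3 133. ]
stand [ 633.6 -124.8   60. ]
stand [ 670.1 -250.1   60. ]
stand [ 559.  -286.1   60. ]
stand [ 518.9 -160.1   60. ]
[ 595.4 -205.3   60. ]
sock [ 560.8 -182.3   60. ]
sock [ 578.8 -244.6   60. ]
```

```bash
python3 -m pendant '[[[0.8,-0.8,0],[0,0,0.1],-1],[[0.8,-0.8,0],[0,0,0.1],-1],[[0.8,-0.8,0],[0,0,0.1],-1],[[0.8,-0.8,0],[0,0,0.1],-1],[[0.8,-0.8,0],[0,0,0.1],-1],[[0.8,-0.8,0],[0,0,0.1],-1],[[0.8,-0.8,0],[0,0,0.1],-1],[[0.8,-0.8,0],[0,0,0.1],-1],[[0.8,-0.8,0],[0,0,0.1],-1],[[0.8,-0.8,0],[0,0,0.1],-1]]'; python3 -m pendant '[[[0.6,-0.6,0],[0,0,0.05],-1],[[0.6,-0.6,0],[0,0,0],-1],[[0.6,-0.6,-0.2],[0,0,0],-1],[[0.3,-0.4,-0.2],[0,0,0],-1],[[0.2,-0.3,-0.3],[0,0,0],-1],[[0,0,-0.4],[0,0,0],-1],[[0,0,-0.3],[0,0,0],-1],[[0,0,0],[0,0,0],-1],[[0,0,0],[0,0,0],-1],[[0,0,0],[0,0,0],-1]]'
```

```text
time: 0.93
tool_pos: [361.8, 269.4, 243.6]
tcp_rot: [-3.141, -0.0, 3.029]
contact_force: [1.2, 1.4, -0.3]
grip_width: 29.7
finger_force: 0.0
time: 1.77
tool_pos: [430.0, 196.4, 202.1]
tcp_rot: [3.141, 0.0, 3.036]
contact_force: [0.8, -0.0, 0.1]
grip_width: 0.5
finger_force: 0.0
```

```bash
python3 - <<'E'
from h import *
import cv2
p=bot.camera_params("wrist");np.save("w1.npy",p,allow_pickle=True)
im=bot.capture("wrist")
cv2.imwrite("pics/w1.png",im)
for q in[(0,0),(559,0),(0,419),(559,419)]:print(np.round(W("wrist",q,111,p),0))
ux=np.array([.9946,-.1038,0]);uy=np.array([.1038,.9946,0]);c=np.array([562,183,0])
for x,y in((-107,0),(-107,30),(-107,-30)):print("tab exp",P("wrist",c+x*ux+y*uy+[0,0,133]))
E
```

```text
[271.  42. 111.]
[307. 379. 111.]
[585. -68. 111.]
[636. 419. 111.]
tab exp [281.27090867 267.14384833]
tab exp [325.09538205 267.10790681]
tab exp [237.45296468 267.17978449]
```

View pics/w1.png

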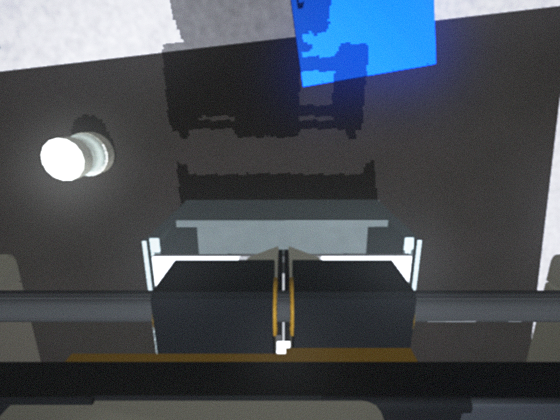

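The wrist view shows the case rims at columns 152 and 410. Their middle is 281, which matches the prediction. Now I'll descend and push the tab.

```bash
python3 -m pendant '[[[0,0,-0.4],[0,0,0],-1],[[0,0,-0.5],[0,0,0],-1],[[0,0,-0.5],[0,0,0],-1],[[0,0,-0.4],[0,0,0],-1],[[0,0,-0.27],[0,0,0],-1],[[0.1,-0.01,0],[0,0,0],-1],[[0.2,-0.02,0],[0,0,0],-1],[[0.2,-0.02,0],[0,0,0],-1],[[0.2,-0.02,0],[0,0,0],-1],[[0.2,-0.021,0],[0,0,0],-1]]'; python3 -m pendant '[[[0.2,-0.021,0],[0,0,0],-1],[[0.3,-0.031,0],[0,0,0],-1],[[0.3,-0.031,0],[0,0,0],-1],[[0.3,-0.031,0],[0,0,0],-1],[[0.3,-0.031,0],[0,0,0],-1],[[0.3,-0.031,0],[0,0,0],-1],[[0.3,-0.031,0],[0,0,0],-1],[[0.3,-0.031,0],[0,0,0],-1],[[0.3,-0.031,0],[0,0,0],-1],[[0.2,-0.021,0],[0,0,0],-1]]'
```

```text
time: 2.65
tool_pos: [457.8, 193.2, 140.3]
tcp_rot: [3.141, 0.0, 3.035]
contact_force: [-3.0, 0.9, 2.3]
grip_width: 0.4
finger_force: 1.3
time: 3.48
tool_pos: [542.4, 184.2, 139.5]
tcp_rot: [3.141, 0.001, 3.035]
contact_force: [-2.8, -0.1, 1.4]
grip_width: 0.4
finger_force: 1.3
```

```bash
python3 -m pendant '[[[0.06,-0.006,0],[0,0,0],-1],[[0.06,-0.006,0],[0,0,0],-1],[[0.05,-0.005,0],[0,0,0],-1],[[0.04,-0.004,0],[0,0,0],-1],[[0,0,0],[0,0,0],-1],[[-0.2,0.02,0],[0,0,0],-1],[[-0.5,0.05,0.2],[0,0,0],-1],[[-0.8,0.08,0.7],[0,0,0],-1],[[-0.9,0.09,0.9],[0,0,0],-1],[[-0.9,0.09,0.9],[0,0,0],-1]]';python3 -m pendant '[[[-0.9,0.09,0.8],[0,0,0],-0.2],[[-0.9,0.09,0.5],[0,0,0],-0.2],[[-0.6,0.06,0],[0,0,0],-0.2],[[0,0,0],[0,0,0],-0.2],[[0,0,0],[0,0,0],-0.2],[[0,0,0],[0,0,0],-0.2],[[0,0,0],[0,0,0],-0.2],[[0,0,0],[0,0,0],-0.2],[[0,0,0],[0,0,0],-0.2],[[0,0,0],[0,0,0],-0.2]]'
python3 - <<'E'
from h import *
import cv2
a=bot.capture("top")[145:275,110:240];b=bot.capture("wrist")
a=cv2.resize(a,None,fx=3.2,fy=3.2,interpolation=cv2.INTER_CUBIC)
b=cv2.resize(b[150:420,130:440],None,fx=1.24,fy=1.24)
c=np.zeros((420,800,3),np.uint8);c[:a.shape[0],:a.shape[1]]=a;c[:b.shape[0],416:416+b.shape[1]]=b[:420,:384]
cv2.imwrite("pics/s2.png",c)
E
```

```text
time: 4.32
tool_pos: [446.9, 193.6, 221.0]
tcp_rot: [-3.141, -0.001, 3.034]
contact_force: [-0.4, -0.3, 0.5]
grip_width: 0.4
finger_force: 0.0
time: 5.15
tool_pos: [376.8, 200.8, 259.2]
tcp_rot: [-3.141, -0.001, 3.034]
contact_force: [0.7, -0.3, 0.4]
grip_width: 36.9
finger_force: 0.0
```

View pics/s2.png

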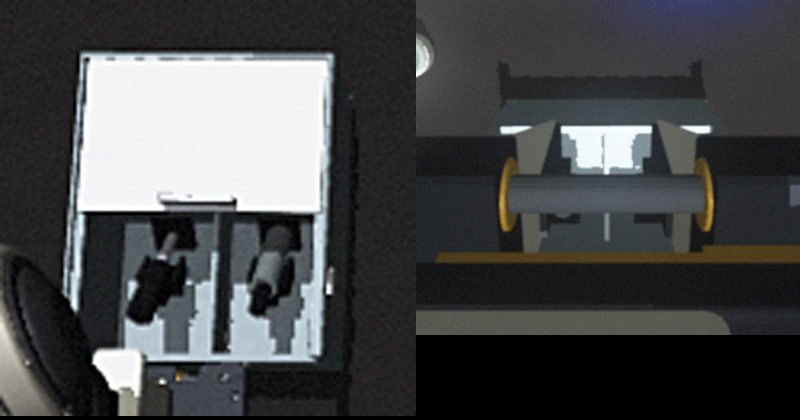

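The cover is right back against the stop. There are two tools in the well. The left one at crop (155,285) has a thick black upper handle and a thin bright shank, so it is the driver, in cradle_l. The right one at (268,275) has a thick grey lower body and a thin black cap, so it is the pen. Next I'll check the geometry by projection.

```bash
python3 - <<'E'
from h import *
ux=np.array([.9946,-.1038,0]);uy=np.array([.1038,.9946,0]);c=np.array([562,183,0])
K=lambda x,y,z:c+x*ux+y*uy+np.array([0,0,z])
s=2**-.5
for y in(45,-45):
  for d in(0,50,81,103,112):
    k=K(-8-d*s,y,20+d*s);u=P("top",k);print(y,d,np.round(k,1),np.round((u-[110,145])*3.2))
from scipy.spatial.transform import Rotation as R
o=bot.get_obs();print(o["tool_pos"],o["tcp_rot"])
E
```

```text
45 0 [558.7 228.6  20. ] [172. 233.]
45 50 [523.5 232.3  55.4] [158. 267.]
45 81 [501.7 234.5  77.3] [149. 290.]
45 103 [486.3 236.1  92.8] [142. 306.]
45 112 [479.9 236.8  99.2] [139. 313.]
-45 0 [549.4 139.1  20. ] [278. 234.]
-45 50 [514.2 142.7  55.4] [268. 268.]
-45 81 [492.4 145.   77.3] [261. 290.]
-45 103 [476.9 146.6  92.8] [256. 307.]
-45 112 [470.6 147.3  99.2] [254. 314.]
[376.60825732 200.81088559 259.35164627] [-3.14143260e+00 -5.18662093e-04  3.03453722e+00]
```

```bash
python3 - <<'E'
import cv2,numpy as np
from h import *
im=bot.capture("top")[195:250,135:215]
cv2.imwrite("pics/s3.png",cv2.resize(im,None,fx=10,fy=10,interpolation=cv2.INTER_CUBIC))
E
```

```text
(no output)
```

View pics/s3.png

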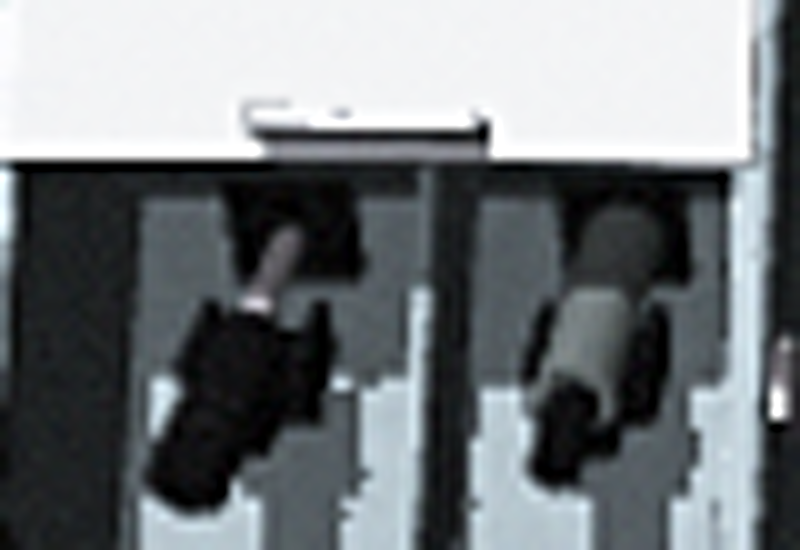

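The driver lies as predicted, with its handle end at crop (195,480), about 2 mm towards −y of the nominal position. Next I'll tilt the tool onto the driver's axis and approach.

```bash
python3 -m pendant '[[[0.23,0.127,-0.33],[-0.068,-0.651,0],-0.2],[[0.23,0.127,-0.33],[-0.068,-0.651,0],-0.2],[[0.23,0.127,-0.33],[-0.068,-0.651,0],-0.2],[[0.23,0.127,-0.33],[-0.068,-0.651,0],-0.2],[[0.23,0.127,-0.33],[-0.068,-0.651,0],-0.2],[[0.23,0.127,-0.33],[-0.068,-0.651,0],-0.2],[[0.23,0.127,-0.33],[-0.068,-0.651,0],-0.2],[[0.23,0.127,-0.33],[-0.068,-0.651,0],-0.2],[[0.23,0.127,-0.33],[-0.068,-0.651,0],-0.2],[[0.23,0.127,-0.33],[-0.068,-0.651,0],-0.2]]';python3 -m pendant '[[[0,0,-0.2],[0,0,0],-0.2],[[0,0,-0.2],[0,0,0],-0.2],[[0,0,-0.2],[0,0,0],-0.2],[[0,0,-0.2],[0,0,0],-0.2],[[0,0,0],[0,0,0],-0.2],[[0,0,0],[0,0,0],-0.2],[[0,0,0],[0,0,0],-0.2],[[0,0,0],[0,0,0],-0.2],[[0,0,0],[0,0,0],-0.2],[[0,0,0],[0,0,0],-0.2]]'
python3 - <<'E'
from h import *
from scipy.spatial.transform import Rotation as R
import cv2
o=bot.get_obs();M=R.from_euler("xyz",o["tcp_rot"]).as_matrix();print(np.round(M,3),o["tool_pos"],np.round(o["joint_positions"],2))
c=np.array([562,183,0]);d=o["tool_pos"]-c;print("case",d@[.9946,-.1038,0],d@[.1038,.9946,0],d[2])
im=bot.capture("wrist");cv2.imwrite("pics/w3.png",im)
E
```

```text
time: 6.13
tool_pos: [444.8, 237.0, 194.5]
tcp_rot: [-3.137, 0.676, 3.025]
contact_force: [-0.6, -1.6, -0.7]
grip_width: 36.6
finger_force: 0.0
time: 6.97
tool_pos: [449.6, 239.1, 185.2]
tcp_rot: [-3.136, 0.663, 3.031]
contact_force: [-0.4, 0.0, -0.4]
grip_width: 36.8
finger_force: 0.0
[[-0.783  0.114  0.611]
 [ 0.087  0.993 -0.074]
 [-0.615 -0.005 -0.788]] [449.63657116 239.14891509 185.18759678] [ 0.57  0.24  2.08 -1.    0.49 -0.06]
case -117.5849237077421 44.18238703487518 185.187596781605
```

View pics/w3.png

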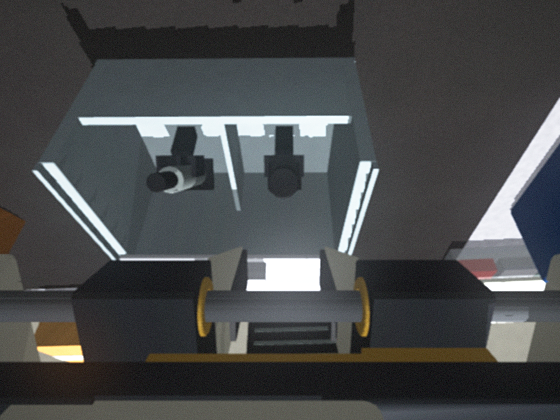

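Joint 4 has hit its limit, so a tilt of about 0.66 rad is all I can get here. I'll use a steeper tool at about 0.56 rad, since the fingers straddle the handle either way. In the wrist view the driver's round black end is at (285,180), in line with the jaws' middle (about 281). The pen is at (175,180).

```bash
python3 -m pendant '[[[0.075,-0.01,-0.34],[0.018,0.17,0],-0.2],[[0.075,-0.01,-0.34],[0.018,0.17,0],-0.2],[[0.075,-0.01,-0.34],[0.018,0.17,0],-0.2],[[0.075,-0.01,-0.34],[0.018,0.17,0],-0.2],[[0.075,-0.01,-0.34],[0.018,0.17,0],-0.2],[[0,0,0],[0,0,0],-0.2],[[0,0,0],[0,0,0],-0.2],[[0,0,0],[0,0,0],-0.2],[[0,0,0],[0,0,0],-0.2],[[0,0,0],[0,0,0],-0.2]]'
cat > st.py <<'E'
from h import *
from scipy.spatial.transform import Rotation as R
o=bot.get_obs();M=R.from_euler("xyz",o["tcp_rot"]).as_matrix()
c=np.array([562,183,0]);C=np.array([[.9946,-.1038,0],[.1038,.9946,0],[0,0,1]])
print("pos",np.round(o["tool_pos"],1),"case",np.round(C@(o["tool_pos"]-c),1),"q",np.round(o["joint_positions"],2),"F",np.round(o["contact_force"],1),"w",o["grip_width"])
print("toolaxes in case (cols)\n",np.round(C@M,3))
E
python3 st.py
```

```text
time: 7.85
tool_pos: [460.9, 237.8, 134.4]
tcp_rot: [-3.135, 0.561, 3.031]
contact_force: [0.2, 1.0, 0.2]
grip_width: 36.8
finger_force: 0.0
pos [460.9 237.8 134.4] case [-106.3   44.   134.4] q [ 0.51  0.34  2.06 -0.89  0.42 -0.18] F [0.2 1.  0.2] w 36.81645065702154
toolaxes in case (cols)
 [[-0.847  0.01   0.532]
 [ 0.005  1.    -0.01 ]
 [-0.532 -0.005 -0.847]]
```

```bash
python3 -m pendant '[[[0.126,-0.015,-0.202],[0,0,0],-0.2],[[0.126,-0.015,-0.202],[0,0,0],-0.2],[[0.126,-0.015,-0.202],[0,0,0],-0.2],[[0.126,-0.015,-0.202],[0,0,0],-0.2],[[0.126,-0.015,-0.202],[0,0,0],-0.2],[[0.126,-0.015,-0.202],[0,0,0],-0.2],[[0.126,-0.015,-0.202],[0,0,0],-0.2],[[0,0,0],[0,0,0],-0.2],[[0,0,0],[0,0,0],-0.2],[[0,0,0],[0,0,0],-0.2]]'; python3 st.py
```

```text
time: 8.68
tool_pos: [489.6, 235.9, 97.7]
tcp_rot: [-3.134, 0.549, 3.031]
contact_force: [0.5, -0.8, 0.1]
grip_width: 37.1
finger_force: 0.0
pos [489.6 235.9  97.7] case [-77.5  45.1  97.7] q [ 0.47  0.44  2.04 -1.    0.36 -0.09] F [ 0.5 -0.8  0.1] w 37.05307392133681
toolaxes in case (cols)
 [[-0.853  0.01   0.522]
 [ 0.006  1.    -0.011]
 [-0.522 -0.006 -0.853]]
```

```bash
python3 -m pendant '[[[-0.02,-0.01,0],[0.022,0.21,0],-0.2],[[-0.02,-0.01,0],[0.022,0.21,0],-0.2],[[-0.02,-0.01,-0.06],[0.022,0.21,0],-0.2],[[-0.02,-0.01,-0.08],[0.022,0.21,0],-0.2],[[0,0,-0.08],[0,0,0],-0.2],[[0,0,0],[0,0,0],-0.2],[[0,0,0],[0,0,0],-0.2],[[0,0,0],[0,0,0],-0.2],[[0,0,0],[0,0,0],-0.2],[[0,0,0],[0,0,0],-0.2]]'; python3 st.py
```

```text
time: 9.52
tool_pos: [487.1, 234.9, 91.1]
tcp_rot: [-3.134, 0.447, 3.032]
contact_force: [0.3, -0.2, 0.0]
grip_width: 36.2
finger_force: 0.0
pos [487.1 234.9  91.1] case [-79.9  43.8  91.1] q [ 0.44  0.44  1.98 -0.64  0.4  -0.47] F [ 0.3 -0.2  0. ] w 36.243194358398284
toolaxes in case (cols)
 [[-0.902  0.009  0.433]
 [ 0.005  1.    -0.011]
 [-0.433 -0.007 -0.902]]
```

```bash
python3 -m pendant '[[[0,0,0],[0,0,0],-1],[[0,0,0],[0,0,0],-1],[[0,0,0],[0,0,0],-1],[[0,0,0],[0,0,0],-1],[[0,0,0],[0,0,0],-1],[[0,0,0],[0,0,0],-1],[[-0.05,0.005,0.05],[0,0,0],-1],[[-0.1,0.01,0.1],[0,0,0],-1],[[-0.2,0.02,0.2],[0,0,0],-1],[[-0.2,0.02,0.2],[0,0,0],-1]]'; python3 st.py
```

```text
time: 10.35
tool_pos: [470.2, 236.4, 108.0]
tcp_rot: [-3.134, 0.447, 3.031]
contact_force: [1.1, 0.2, -0.1]
grip_width: 21.6
finger_force: 30.0
pos [470.2 236.4 108. ] case [-96.9  43.6 108. ] q [ 0.46  0.4   2.   -0.6   0.43 -0.49] F [ 1.1  0.2 -0.1] w 21.598529233960615
toolaxes in case (cols)
 [[-0.902  0.01   0.432]
 [ 0.006  1.    -0.011]
 [-0.432 -0.007 -0.902]]
```

```bash
python3 -m pendant '[[[0,0,0.5],[0,0,0],-1],[[0,0,0.9],[0,0,0],-1],[[0,0,0.9],[0,0,0],-1],[[0,0,0.9],[0,0,0],-1],[[0,0,0.9],[0,0,0],-1],[[0,0,0.4],[0.034,0.33,0],-1],[[0,-0.3,0],[0.068,0.651,0],-1],[[0,-0.5,0],[0.068,0.651,0],-1],[[0,-0.5,0],[0.068,0.651,0],-1],[[0,-0.5,0],[0.068,0.651,0],-1]]'; python3 -m pendant '[[[0,-0.8,0],[0.068,0.651,0],-1],[[0,-0.8,0],[0.068,0.651,0],-1],[[0,-0.8,0],[0.068,0.651,0],-1],[[0,-0.8,0],[0.068,0.651,0],-1],[[0.3,-0.8,0],[0.068,0.651,0],-1],[[0.3,-0.8,0],[0.034,0.33,-0.2],-1],[[0.3,-0.8,0],[0,0,-0.35],-1],[[0.3,-0.8,0],[0,0,-0.35],-1],[[0.3,-0.7,0],[0,0,-0.35],-1],[[0.3,-0.4,0],[0,0,-0.35],-1]]'; python3 st.py
```

```text
time: 11.18
tool_pos: [469.5, 182.6, 243.7]
tcp_rot: [-3.133, 0.09, 3.034]
contact_force: [-0.5, 0.3, -1.0]
grip_width: 21.6
finger_force: 30.0
time: 12.02
tool_pos: [524.5, -44.1, 242.9]
tcp_rot: [-3.128, -0.339, 2.837]
contact_force: [1.0, 0.1, -1.8]
grip_width: 21.4
finger_force: 30.0
pos [524.5 -44.1 242.9] case [ -13.7 -229.8  242.9] q [-0.24  0.54  1.25  0.01  1.69 -1.5 ] F [ 1.   0.1 -1.8] w 21.398862674181835
toolaxes in case (cols)
 [[-0.924  0.195 -0.329]
 [ 0.188  0.981  0.054]
 [ 0.333 -0.012 -0.943]]
```

```bash
python3 -m pendant '[[[0.145,-0.577,-0.167],[0,0,0],-1],[[0.145,-0.577,-0.167],[0,0,0],-1],[[0.145,-0.577,-0.167],[0,0,0],-1],[[0.145,-0.577,-0.167],[0,0,0],-1],[[0.145,-0.577,-0.167],[0,0,0],-1],[[0.145,-0.577,-0.167],[0,0,0],-1],[[0.145,-0.577,-0.167],[0,0,0],-1],[[0.145,-0.577,-0.167],[0,0,0],-1],[[0,0,0],[0,0,0],-1],[[0,0,0],[0,0,0],-1]]'; python3 st.py
python3 - <<'E'
from h import *
import cv2
b=bot.capture("side");t=bot.capture("top");cv2.imwrite("pics/side4.png",b);cv2.imwrite("pics/top4.png",t)
a=cv2.resize(b[140:300,270:400],None,fx=3.6,fy=3.6,interpolation=cv2.INTER_CUBIC)
d=cv2.resize(t[140:230,280:360],None,fx=4,fy=4,interpolation=cv2.INTER_CUBIC)
c=np.zeros((576,800,3),np.uint8);c[:,:a.shape[1]]=a;c[:d.shape[0],475:475+d.shape[1]]=d
cv2.imwrite("pics/s4.png",c)
for n,p in dict(tip100=(560,-182.7,100),top=(560,-182.7,212),sa=(560,-182.7,60),sb=(578.5,-244.4,60)).items():print(n,np.round((P("side",p)-[270,140])*3.6),np.round((P("top",p)-[280,140])*4+[475,0]))
E
```

```text
time: 12.85
tool_pos: [559.4, -182.2, 201.5]
tcp_rot: [-3.129, -0.341, 2.838]
contact_force: [0.0, -0.6, -0.5]
grip_width: 21.2
finger_force: 30.0
pos [ 559.4 -182.2  201.5] case [  35.3 -363.5  201.5] q [-0.42  0.69  1.09 -0.05  1.69 -1.69] F [ 0.  -0.6 -0.5] w 21.161097968380528
toolaxes in case (cols)
 [[-0.924  0.194 -0.33 ]
 [ 0.187  0.981  0.054]
 [ 0.334 -0.012 -0.942]]
tip100 [179. 305.] [623. 222.]
top [193. 159.] [639. 174.]
sa [174. 352.] [618. 237.]
sb [250. 397.] [707. 201.]
```

View pics/s4.png

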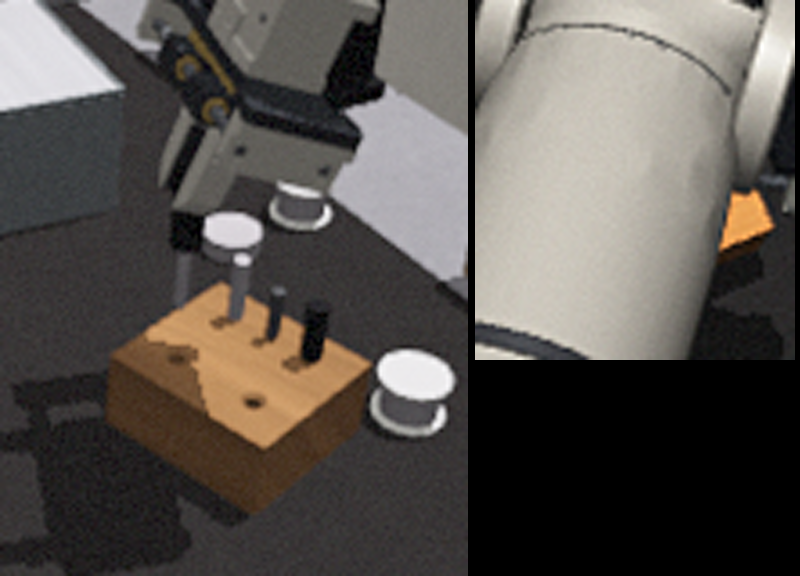

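In the side view the driver hangs upright with its tip at crop (180,305). The sockets are at (182,357) and (254,402), and the stand's top corners at (110,355), (222,283), (370,363) and (265,448). I'll fit the stand's pose from both cameras.

```bash
python3 - <<'E'
from h import *
from scipy.optimize import least_squares as LS
o=np.array([[110,355],[222,283],[370,363],[265,448]],float)/3.6+[270-.4,140-.4]
t=(np.array([[620,230],[557,88],[714,27],[780,162]],float)-[535,0])/3.5+[285-.4,150-.4]
loc=np.array([[-60,65],[60,65],[60,-65],[-60,-65]],float)
def C(x):
    a=x[2];R=np.array([[np.cos(a),-np.sin(a)],[np.sin(a),np.cos(a)]]);return loc@R.T+x[:2],R
def f(x,n,ob): return np.concatenate([P(n,[*q,60])-u for q,u in zip(C(x)[0],ob)])
for n,ob in(("side",o),("top",t)):
    s=LS(f,[595,-205,.3],args=(n,ob));R=C(s.x)[1]
    print(n,np.round(s.x,3),np.round(s.fun,1));
    for y in(32,-32):print(np.round(s.x[:2]+R@[-28,y],1))
for q in[(182,357),(254,402)]:print("side sock z60",np.round(W("side",np.array(q)/3.6+[269.6,139.6],60),1), "z57",np.round(W("side",np.array(q)/3.6+[269.6,139.6],55),1))
im=__import__("cv2").imread("pics/side4.png")
g=im.max(2)[195:230,308:330]
for i,r in enumerate(g):print(195+i,' '.join('%3d'%v for v in r))
E
```

```text
side [ 5.96119e+02 -2.07501e+02  2.94000e-01] [-0.1 -0.1 -0.4 -0.2  0.6  0.1 -0.1  0.1]
[ 560. -185.]
[ 578.6 -246.2]
top [ 5.95438e+02 -2.05289e+02  3.00000e-01] [ 0.3 -0.   0.2  0.  -0.2 -0.6 -0.3  0.6]
[ 559.2 -183. ]
[ 578.2 -244.1]
side sock z60 [ 561.9 -187.4   60. ] z57 [ 565.7 -182.4   55. ]
side sock z60 [ 577.8 -247.9   60. ] z57 [ 581.7 -243.4   55. ]
195  56  59  54  51  56  53  55  57  57  49  69 109 115 117  98  90  92  94  95  94  97  95
196  60  61  51  59  58  50  58  58  54  58  99 110 110  98  87  89  86  88  90  93 100  95
197  53  60  62  58  54  57  53  56  56  66  89  95  86  86  81  83  81  81  83  89  87  87
198  56  56  55  53  54  56  54  60  60  53  49  53  61  69  67  81  78  82  85  78  74  69
199  56  57  56  53  55  59  59  55  55  33  15  19  15  26  21  44  56  61  64  55  95 137
200  58  50  59  55  59  58  52  58  57  35  21  18  15  22   0  14   8  16  29 158 189 205
201  56  58  54  53  54  61  59  58  64  41  12  20   2  20  18  17   0  16  54 213 227 223
202  54  46  61  51  57  58  51  57  58  32  21  16  19   5  12  22  22   0  62 208 224 221
[... 1784 characters left out ...]
  56  60  76  83  86  76  54  71 112 161 192 198 195 192
223  58  54  54  59  61  55  54  63  59  61  72  86  82  74  84 139 178 196 201 197 195 194
224  54  58  61  56  58  57  59  59  60  59  68  79  83 119 161 190 195 195 195 197 197 195
225  57  57  52  54  58  54  57  59  55  53  54  99 115 172 195 198 194 191 191 193 198 197
226  55  58  57  58  57  58  56  58  53  91 140 171 178 194 197 198 195 191 189 188 188 189
227  59  61  49  57  55  58  55  54  90 157 198 204 199 199 197 195 198 193 194 193 189 190
228  60  59  61  51  58  57  91 148 175 202 204 198 199 200 197 198 194 196 195 197 181 171
229  57  56  53  54  50  88 157 200 209 208 205 204 202 197 198 198 199 198 196 199 150 112
```

The driver is vertical and its tip lies within about 2 mm of socket_a's axis. I'll shift slightly and lower it by feel.

```bash
python3 -m pendant '[[[0.02,-0.033,-0.15],[0,0,0],-1],[[0,0,-0.2],[0,0,0],-1],[[0,0,-0.2],[0,0,0],-1],[[0,0,-0.2],[0,0,0],-1],[[0,0,-0.15],[0,0,0],-1],[[0,0,-0.15],[0,0,0],-1],[[0,0,-0.15],[0,0,0],-1],[[0,0,-0.1],[0,0,0],-1],[[0,0,0],[0,0,0],-1],[[0,0,0],[0,0,0],-1]]';  python3 -m pendant '[[[0,0,-0.08],[0,0,0],-1],[[0,0,-0.08],[0,0,0],-1],[[0,0,-0.08],[0,0,0],-1],[[0,0,-0.08],[0,0,0],-1],[[0,0,0],[0,0,0],-1],[[0,0,0],[0,0,0],-1],[[0,0,0],[0,0,0],-1],[[0,0,0],[0,0,0],-1],[[0,0,0],[0,0,0],-1],[[0,0,0],[0,0,0],-1]]'
```

```text
time: 13.78
tool_pos: [560.1, -182.0, 163.4]
tcp_rot: [-3.128, -0.339, 2.839]
contact_force: [1.4, 0.1, -1.4]
grip_width: 21.6
finger_force: 30.0
time: 14.62
tool_pos: [560.2, -182.1, 154.0]
tcp_rot: [-3.128, -0.339, 2.839]
contact_force: [-0.4, -0.1, -0.8]
grip_width: 21.5
finger_force: 30.0
```

```bash
python3 -m pendant '[[[0,0,-0.08],[0,0,0],-1],[[0,0,-0.08],[0,0,0],-1],[[0,0,-0.08],[0,0,0],-1],[[0,0,-0.08],[0,0,0],-1],[[0,0,0],[0,0,0],-1],[[0,0,0],[0,0,0],-1],[[0,0,0],[0,0,0],-1],[[0,0,0],[0,0,0],-1],[[0,0,0],[0,0,0],-1],[[0,0,0],[0,0,0],-1]]';  python3 -m pendant '[[[0,0,-0.08],[0,0,0],-1],[[0,0,-0.08],[0,0,0],-1],[[0,0,-0.06],[0,0,0],-1],[[0,0,0],[0,0,0],-1],[[0,0,0],[0,0,0],-1],[[0,0,0],[0,0,0],-1],[[0,0,0],[0,0,0],-1],[[0,0,0],[0,0,0],-1],[[0,0,0],[0,0,0],-1],[[0,0,0],[0,0,0],-1]]'
```

```text
time: 15.45
tool_pos: [560.2, -182.0, 144.4]
tcp_rot: [-3.128, -0.339, 2.839]
contact_force: [0.2, -0.5, -1.3]
grip_width: 21.3
finger_force: 30.0
time: 16.28
tool_pos: [560.1, -182.0, 137.7]
tcp_rot: [-3.128, -0.339, 2.839]
contact_force: [-0.2, -1.0, -0.7]
grip_width: 21.3
finger_force: 30.0
```

```bash
python3 -m pendant '[[[0,0,-0.06],[0,0,0],-1],[[0,0,-0.06],[0,0,0],-1],[[0,0,-0.05],[0,0,0],-1],[[0,0,0],[0,0,0],-1],[[0,0,0],[0,0,0],-1],[[0,0,0],[0,0,0],-1],[[0,0,0],[0,0,0],-1],[[0,0,0],[0,0,0],-1],[[0,0,0],[0,0,0],-1],[[0,0,0],[0,0,0],-1]]'
```

```text
time: 17.12
tool_pos: [560.6, -182.2, 135.2]
tcp_rot: [-3.128, -0.337, 2.839]
contact_force: [-0.9, 1.2, 12.8]
grip_width: 21.0
finger_force: 30.0
```

It stopped about 25 mm short, with 12.8 N upward, so socket_a is the blocked one. I'll change over to socket_b.

```bash
python3 -m pendant '[[[0,0,0.1],[0,0,0],-1],[[0,0,0.2],[0,0,0],-1],[[0,0,0.3],[0,0,0],-1],[[0,0,0.4],[0,0,0],-1],[[0,0,0.4],[0,0,0],-1],[[0,0,0.2],[0,0,0],-1],[[0.05,-0.15,0],[0,0,0],-1],[[0.1,-0.35,0],[0,0,0],-1],[[0.1,-0.35,0],[0,0,0],-1],[[0.1,-0.35,0],[0,0,0],-1]]';  python3 -m pendant '[[[0.1,-0.35,0],[0,0,0],-1],[[0.1,-0.35,0],[0,0,0],-1],[[0.07,-0.147,0],[0,0,0],-1],[[0,0,0],[0,0,0],-1],[[0,0,0],[0,0,0],-1],[[0,0,0],[0,0,0],-1],[[0,0,0],[0,0,0],-1],[[0,0,0],[0,0,0],-1],[[0,0,0],[0,0,0],-1],[[0,0,0],[0,0,0],-1]]'
```

```text
time: 17.95
tool_pos: [570.7, -219.4, 179.9]
tcp_rot: [-3.128, -0.34, 2.839]
contact_force: [-0.0, -0.1, -0.8]
grip_width: 21.5
finger_force: 30.0
time: 18.78
tool_pos: [578.8, -243.2, 180.8]
tcp_rot: [-3.128, -0.339, 2.84]
contact_force: [-0.2, -0.6, -1.2]
grip_width: 21.2
finger_force: 30.0
```

```bash
python3 -m pendant '[[[0,0,-0.15],[0,0,0],-1],[[0,0,-0.15],[0,0,0],-1],[[0,0,-0.12],[0,0,0],-1],[[0,0,-0.08],[0,0,0],-1],[[0,0,-0.08],[0,0,0],-1],[[0,0,-0.08],[0,0,0],-1],[[0,0,-0.08],[0,0,0],-1],[[0,0,-0.08],[0,0,0],-1],[[0,0,-0.08],[0,0,0],-1],[[0,0,0],[0,0,0],-1]]';  python3 -m pendant '[[[0,0,-0.08],[0,0,0],-1],[[0,0,-0.08],[0,0,0],-1],[[0,0,-0.08],[0,0,0],-1],[[0,0,-0.08],[0,0,0],-1],[[0,0,-0.08],[0,0,0],-1],[[0,0,-0.08],[0,0,0],-1],[[0,0,0],[0,0,0],-1],[[0,0,0],[0,0,0],-1],[[0,0,0],[0,0,0],-1],[[0,0,0],[0,0,0],-1]]'
```

```text
time: 19.62
tool_pos: [578.5, -243.4, 153.0]
tcp_rot: [-3.129, -0.34, 2.839]
contact_force: [-0.1, 0.2, -1.5]
grip_width: 21.4
finger_force: 30.0
time: 20.45
tool_pos: [578.8, -243.5, 139.3]
tcp_rot: [-3.128, -0.339, 2.839]
contact_force: [0.4, -0.2, -1.3]
grip_width: 21.7
finger_force: 30.0
```

```bash
python3 -m pendant '[[[0,0,-0.08],[0,0,0],-1],[[0,0,-0.08],[0,0,0],-1],[[0,0,-0.08],[0,0,0],-1],[[0,0,-0.08],[0,0,0],-1],[[0,0,0],[0,0,0],-1],[[0,0,0],[0,0,0],-1],[[0,0,0],[0,0,0],-1],[[0,0,0],[0,0,0],-1],[[0,0,0],[0,0,0],-1],[[0,0,0],[0,0,0],-1]]';  python3 -m pendant '[[[0,0,-0.08],[0,0,0],-1],[[0,0,-0.08],[0,0,0],-1],[[0,0,-0.08],[0,0,0],-1],[[0,0,-0.08],[0,0,0],-1],[[0,0,-0.08],[0,0,0],-1],[[0,0,-0.08],[0,0,0],-1],[[0,0,-0.05],[0,0,0],-1],[[0,0,0],[0,0,0],-1],[[0,0,0],[0,0,0],-1],[[0,0,0],[0,0,0],-1]]'
```

```text
time: 21.28
tool_pos: [578.8, -243.5, 129.7]
tcp_rot: [-3.128, -0.339, 2.839]
contact_force: [0.6, 0.3, -0.3]
grip_width: 21.5
finger_force: 30.0
time: 22.12
tool_pos: [578.8, -243.5, 113.8]
tcp_rot: [-3.128, -0.339, 2.839]
contact_force: [0.3, -0.7, -1.1]
grip_width: 21.6
finger_force: 30.0
```

```bash
python3 -m pendant '[[[0,0,-0.05],[0,0,0],-1],[[0,0,-0.05],[0,0,0],-1],[[0,0,-0.05],[0,0,0],-1],[[0,0,-0.05],[0,0,0],-1],[[0,0,0],[0,0,0],-1],[[0,0,0],[0,0,0],-1],[[0,0,0],[0,0,0],-1],[[0,0,0],[0,0,0],-1],[[0,0,0],[0,0,0],-1],[[0,0,0],[0,0,0],-1]]'
```

```text
time: 22.95
tool_pos: [578.9, -243.6, 110.6]
tcp_rot: [-3.128, -0.337, 2.839]
contact_force: [-1.5, 0.6, 14.2]
grip_width: 21.4
finger_force: 30.0
```

Home, with 14 N at the shoulder. Now I'll release, back out along the tool axis and look.

```bash
python3 -m pendant '[[[0,0,0.06],[0,0,0],-1],[[0,0,0],[0,0,0],-0.2],[[0,0,0],[0,0,0],-0.2],[[0,0,0],[0,0,0],-0.2],[[0,0,0],[0,0,0],-0.2],[[0,0,0],[0,0,0],-0.2],[[0,0,0],[0,0,0],-0.2],[[0.06,-0.02,0.19],[0,0,0],-0.2],[[0.1,-0.03,0.3],[0,0,0],-0.2],[[0.16,-0.044,0.47],[0,0,0],-0.2]]';  python3 -m pendant '[[[0.16,-0.044,0.47],[0,0,0],-0.2],[[0.16,-0.044,0.47],[0,0,0],-0.2],[[0.16,-0.044,0.47],[0,0,0],-0.2],[[0,0,0.7],[0,0,0],-0.2],[[0,0.7,0.7],[0,0,0],-0.2],[[-0.3,0.8,0.5],[0,0,0],-0.2],[[-0.3,0.9,0],[0,0,0],-0.2],[[-0.3,0.9,0],[0,0,0],-0.2],[[-0.3,0.7,0],[0,0,0],-0.2],[[0,0,0],[0,0,0],-0.2]]'
python3 - <<'E'
from h import *
import cv2
b=bot.capture("side")
a=cv2.resize(b[120:300,180:410],None,fx=3.3,fy=3.3,interpolation=cv2.INTER_CUBIC)
cv2.imwrite("pics/s5.png",a)
for n,p in dict(tip60=(578.5,-244.4,60),top122=(578.5,-244.4,122)).items():print(n,np.round((P("side",p)-[180,120])*3.3))
E
```

```text
time: 23.78
tool_pos: [588.0, -246.1, 138.3]
tcp_rot: [-3.129, -0.341, 2.839]
contact_force: [0.3, -0.7, 0.1]
grip_width: 36.6
finger_force: 0.0
time: 24.62
tool_pos: [566.1, -126.3, 239.6]
tcp_rot: [-3.13, -0.338, 2.844]
contact_force: [-0.5, 0.4, 0.3]
grip_width: 36.9
finger_force: 0.0
tip60 [526. 430.]
top122 [536. 361.]
```

View pics/s5.png

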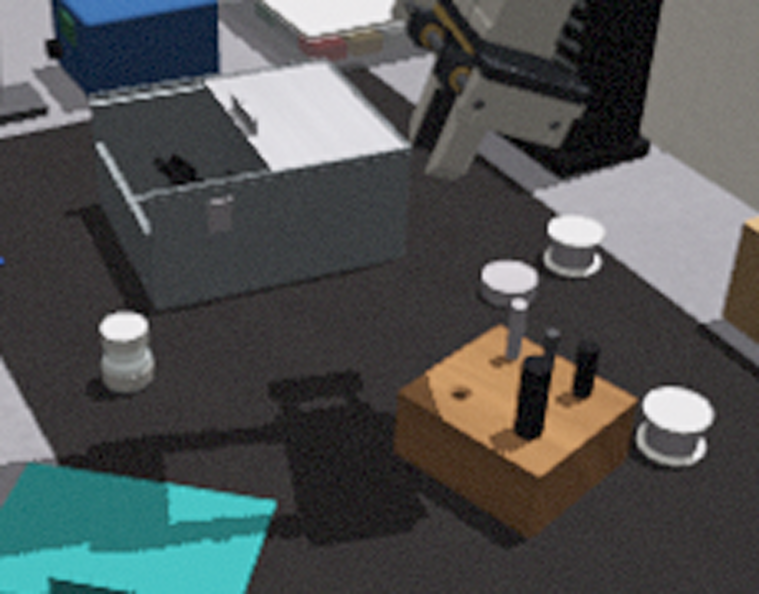

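The driver stands upright and seated in socket_b: its foot is at (529,435), its top at (538,360), and no shank shows. The cover lies fully back on the deck, the gripper is clear, and the bystanders shown look undisturbed. I'll hand in the job.

```bash
python3 -c "
from plant import bot
print(bot.close_job())"
```

```text
the job is handed in; nothing more can be done
None
```

I slid the cover right back onto the rear deck and stood the nut driver upright and fully home in socket_b, after socket_a stopped it 25 mm short. The job was handed in at about 25 s, and no verdict was returned.

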